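Snap the tablet case shut and hold it against the stop for sealing

TASK

I am about to put a security seal through the lugs of this tablet case. Press its sprung lid down until the catch holds it shut by itself, set the case flat on the wooden sealing jig with its lugs through the gap of the steel stop, and press it squarely and gently against both rubber buffers with a steady push of about 10 N in all. Finish while you are still holding it pressed there, do not let go, and leave the other things on the worktop alone.

Things in the scene. Friction and masses are not known exactly. Their poses are not given: they have to be found in the camera images.
- case: loose ivory plastic tablet case with green-framed clear lid; 150 x 56 x 26 mm, 34 mm high with the lid shut, about 0.25 kg; origin: centre of its underside; +x: along it towards the end with the seal lugs, z up. Lid hinged at the -x end. Two lugs 15 mm wide, one over the other when shut, stand 28 mm out from the middle of the +x end wall, 21 to 32 mm up. Grip it across its 56 mm width
- lid (a joint): angle of the lid about its hinge line (x = -75, z = 27 mm of the case): 0 shut; a weak spring opens it to about 0.9 (rad). Near shut (below about 0.06) its tongue meets a sprung roller catch in the +x end wall; pressing on with 7 to 15 N at the thumb mark snaps it past, and the catch then holds it at 0
- thumb_mark (a point): round thumb mark on top of the lid, near its free end, 125 mm from the hinge, moves with the lid: when shut it lies at x = 50, y = 0, z = 34 mm of the case
- lug_hole (a point): seal hole of the lower lug, 20 mm beyond the +x end wall of the case (x = 95, y = 0, z = 26 mm of the case)
- jig: fixed sealing jig: wooden board (x = -100 to 90 mm, y = -60 to 60 mm, top at z = 10 mm) with a forked steel stop 52 mm high; origin on the worktop, on the board's middle line; +x: the push direction, towards the stop, z up. The fork's uprights stand at x = 55 to 61 mm with a 26 mm wide gap between them (y = -13 to 13 mm) for the lugs
- stop_face (a point): middle point between the free faces of the two buffers (x = 45, y = 0, z = 23 mm of the jig); the end wall of the case bears on the buffers here
- buffer_left: black rubber buffer, 14 mm across, standing 10 mm proud of the steel towards -x, at y = +21 mm of the jig; origin: centre of its free face; it gives way towards +x by 1 mm for each 1.5 N, up to 8 mm (the pair: 1 mm for 3 N)
- buffer_right: the same kind of rubber buffer at y = -21 mm of the jig. What counts is the push that reaches the buffers: a case borne down hard on the board rubs there (friction about 0.6) and the buffers get less than the wrist gives
- packet_2: brown paper packet of herbs, 79 x 86 x 34 mm, bystander; origin: centre of its underside
- grinder: clear plastic hand mill, 137 mm high, bystander; origin: centre of its underside
- weight_1: brass weight 25 mm across, 34 mm high, bystander; origin: centre of its underside
- weight_2: brass weight 20 mm across, 27 mm high, bystander; origin: centre of its underside

How it is judged:
By the outcome, as a careful person would: the job done as asked, in the order asked, and still so for the second after the job is handed in, while the arm keeps its last pose, push and grip.
It also fails if it takes over 67 s, if anything falls off the work surface, if the arm or the gripper's body presses on something with over 40 N, if the wrist force passes 120 N, or if a joint passes its speed limit or range.

ROBOT

A 6-joint arm with a two-finger parallel gripper is mounted at the origin on the work surface; the furniture and walls round the work are solid. World frame = base frame: x ahead of the robot, y to its left, z up, the work surface at z = 0. Lengths are in m, angles in rad, forces in N, time in s.
With the tool pointing down it reaches from about 0.425 to 0.95 m from the base axis. Payload 3.5 kg.
Tool frame: the origin (TCP) lies midway between the tips of the shut fingers; the grasp point (between the pads) lies 19 mm behind it (ctrl.hold_point_z is the distance from the TCP to the grasp point, in m); z points along the fingers, y is the line along which they close (so a half turn about z gives the same grasp; the last joint's range is limited). The gripper opens to 85 mm and grips with 20 to 120 N. Pads are 22 mm wide; open, the fingers measure 114 mm over their backs; the gripper's body (76 mm by 85 mm) begins 54 mm behind the grasp point. The pads swing forward as they close: fully open they stand 13 mm farther back than shut.
Start: joints at [-1.399, 0.286, 1.577, -0, 1.279, -0.15], TCP at [0.214, -0.64, 0.231] pointing down, gripper open.
Joint ranges: [-2.77, 2.77], [-0.9, 2.22], [0.21, 2.48], [-1.53, 4.67], [0.24, 2.81], [-2.84, 2.84]. Speed limits (rad/s): [2.79, 2.79, 3.14, 3.14, 3.14, 3.14].

INTERFACE

Orientations are given as a unit quaternion [x, y, z, w].
In Python, from plant import readout, cams, sign_off, ctrl gives the robot as it stands. The module is installed in compiled form; this text tells all that it offers.
- The arm moves only by the tool step_arm, never from a script. Its argument "increments" is a list of rows, each a list of 2 entries, a list of its own where there are three numbers: the shift along the world's x, y, z in mm, then the turn, a rotation vector about the world's x, y, z in rad. In form: [[[x, y, z], [rx, ry, rz]], ...]. A call has 1 to 8 rows; each row shifts and turns the commanded pose from where the row before left it; what a row does not reach is not made up. A row lasts 1/12 s, in which the tool goes at most 41.7 mm and 7.16 degrees, less where a joint would pass 70% of its speed; a pose out of reach is approached as far as the arm can. A call is refused whole if a number of a shift passes 41.7 or a number of a turn 0.125, either way. A call with a gripper value outside its range is refused whole. "fingers" is the opening, from -1 (shut) to 1 (fully open), set as the call begins (left out, the last holds). The fingers move at their own pace and stop on an object; "grip_force" is the grip in N (left out, the last holds). Time passes only in rows, so rows that do not move let the fingers close. It gives the time, the measured TCP pose, the force, the opening and the grip force at its end, in the units of the state.
- readout.get_state(): the state, without advancing time (a new reading comes with each control period).
- cams.read_camera(name): name is "scene" or "side" or "wrist"; returns the picture (400x640x3 uint8, red, green, blue); there is no depth.
- cams.get_calibration(name): a dict with "fx", "fy", "cx", "cy" (pixels), "eye" and "rotation" of the camera in the world; the wrist camera has in their place "T_tool_cam" (4x4, takes a point from camera to tool coordinates, whose origin is the TCP and whose axes are the flange's). Camera axes: x right, y up, looking along -z (the intrinsics and any distortion apply to the point x, -y, -z); pixel columns grow to the right and rows downward; lengths in m; the calibration is good to about 2 mm. A picture is of the moment at which its call begins: read the wrist's pose just before it. get_calibration takes no time and is no camera call.
- sign_off(): hands the job in; it is judged then, once.
The state is a dict: "time": time; "qpos": joint angles; "dq": joint speeds; "joint_efforts": joint torques, N m; "eef_pos": TCP position; "tcp_rot": TCP orientation; "contact_force": force on the tool from outside, world axes, zero at the start; "wrist_torque": the same for the moment, N m; "opening": opening from 0.0 (shut) to 1.0 (fully open); "finger_force": force on a finger pad.
Only numpy, scipy, OpenCV 4.12 (cv2) and the standard library are available. Lean on these libraries where they do the work, as an engineer would, in place of code of your own. Each camera call takes 0.05 s, during which the arm holds its last target. There are 200 camera calls.

## Working session

There is one attempt and no reset: what is moved stays moved. The work goes in short steps, Python scripts to look and compute and a tool call to move; the robot and the scene stay as the last step left them, time stands still between calls to the robot, and variables do not carry over. Pictures are saved under pics/ and viewed, at most 10 in all, crops included, and the job is handed in when it is done.

Besides the shell and the picture viewer there is one more tool, called after "Call:" as name(argument=value, ...) on one line, values as JSON. step_arm: Moves the arm, as the interface text tells. Its arguments: {"type":"object","properties":{"increments":{"type":"array","items":{"type":"array"}},"fingers":{"type":"number"},"grip_force":{"type":"number"}},"required":["increments"]}

```bash
mkdir -p pics; cat > h.py <<'E'
import numpy as np,cv2
from plant import readout,cams,sign_off,ctrl
from scipy.spatial.transform import Rotation as R
def cal(n,st=None):
    c=cams.get_calibration(n)
    if 'eye' in c: return c,np.array(c['eye']),np.array(c['rotation'])
    T=np.eye(4);T[:3,:3]=R.from_quat(st['tcp_rot']).as_matrix();T[:3,3]=st['eef_pos']
    T=T@np.array(c['T_tool_cam']);return c,T[:3,3],T[:3,:3]
def ray(n,uv,st=None):
    c,e,Rm=cal(n,st);u,v=uv
    K=np.array([[c['fx'],0,c['cx']],[0,c['fy'],c['cy']],[0,0,1.]])
    d=c.get('distortion',c.get('dist'))
    if d is not None:
        p=cv2.undistortPoints(np.array([[[u,v]]],float),K,np.array(d,float))[0,0]
    else: p=[(u-c['cx'])/c['fx'],(v-c['cy'])/c['fy']]
    return e,Rm@np.array([p[0],-p[1],-1])
def onz(n,uv,z,st=None):
    e,d=ray(n,uv,st);return e+d*(z-e[2])/d[2]
def proj(n,P,st=None):
    c,e,Rm=cal(n,st);q=Rm.T@(np.array(P)-e)
    return c['cx']+c['fx']*q[0]/-q[2],c['cy']+c['fy']*-q[1]/-q[2]
def tri(*rs):
    A=0;b=0
    for e,d in rs:
        d=d/np.linalg.norm(d);M=np.eye(3)-np.outer(d,d);A=A+M;b=b+M@e
    return np.linalg.solve(A,b)
def snap(n,f):
    st=readout.get_state();im=cams.read_camera(n);cv2.imwrite('pics/'+f,im[:,:,::-1]);return im,st
E
python3 - <<'E'
from h import *
for n in('scene','side','wrist'):
    im,st=snap(n,n+'0.png');print(n,cams.get_calibration(n))
print(st,ctrl.hold_point_z)
E
```

```text
scene {'fx': 401.4765781256433, 'fy': 401.4765781256433, 'cx': 315.02179237885014, 'cy': 200.72628719196496, 'eye': array([ 0.14137061, -0.88524214,  0.48018489]), 'rotation': array([ 0.49629261, -0.11418118, -0.20293442,  0.83634558])}
side {'fx': 499.7184154422936, 'fy': 499.7184154422936, 'cx': 324.3749055211303, 'cy': 194.86346765172559, 'eye': array([ 0.29588377, -0.97417157,  0.50322378]), 'rotation': array([ 0.50784526, -0.06434993, -0.11837034,  0.85084708])}
wrist {'fx': 287.38152871573266, 'fy': 287.38152871573266, 'cx': 319.8018659134854, 'cy': 195.32688821579228, 'T_tool_cam': array([[ 4.56238490e-04,  9.54211702e-01,  2.99131777e-01,
         7.65664840e-02],
       [ 9.99999770e-01, -2.85319573e-04, -6.15057053e-04,
        -1.38712474e-03],
       [-5.01546487e-04,  2.99131988e-01, -9.54211613e-01,
        -1.43454701e-01],
       [ 0.00000000e+00,  0.00000000e+00,  0.00000000e+00,
         1.00000000e+00]])}
{'time': 0.1, 'qpos': array([-1.39897862e+00,  2.87125940e-01,  1.57801974e+00,  8.54409612e-07,
        1.27861649e+00, -1.50019255e-01]), 'dq': array([-0.00024781, -0.00077371, -0.00290143, -0.00227556,  0.00037297,
       -0.00165294]), 'joint_efforts': array([ 6.06405265e-04, -4.07297516e+01, -2.93696988e+01, -9.20733851e-05,
        3.45944783e-03, -3.49491593e-06]), 'eef_pos': array([ 0.2134225 , -0.63974667,  0.2300588 ]), 'tcp_rot': array([ 9.87079975e-01,  1.60224675e-01, -1.14138544e-05, -1.08469845e-03]), 'contact_force': array([0.51140956, 0.22557373, 0.07094181]), 'wrist_torque': array([-0.01256696, -0.01209461, -0.00163706]), 'finger_force': 0.0, 'opening': 1.0015152637545344} 0.0187
```

View pics/scene0.png

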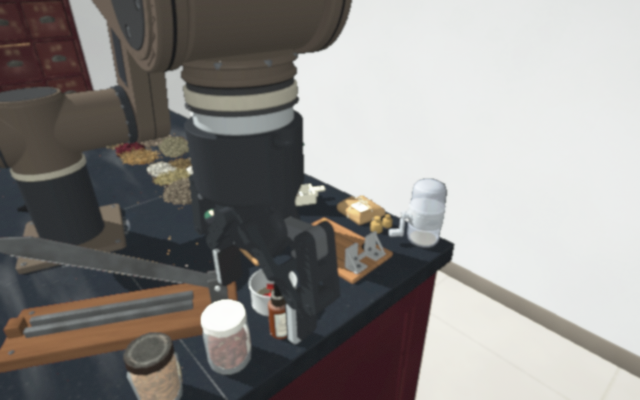

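View pics/side0.png

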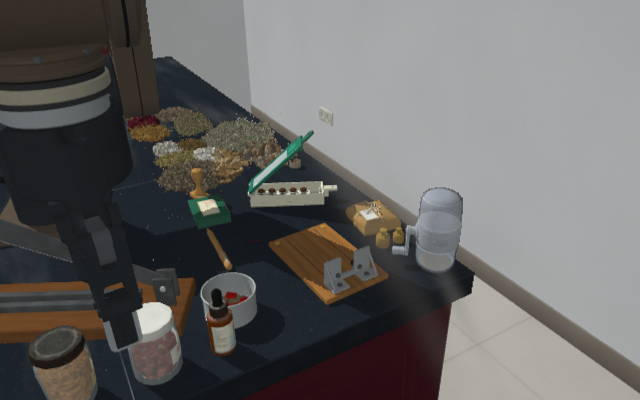

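The side view shows the case at (288,193) with its lugs to the right at (335,188). The open lid's free end is at (312,134). The jig board's corners are at (270,243), (320,224), (387,272) and (335,300), and the fork is at (333,275)/(363,263). The packet, weights and mill are to the right. In the scene view the arm hides the case.

```bash
sed -i "s/np.array(c\['rotation'\])/R.from_quat(c['rotation']).as_matrix()/" h.py
python3 - <<'E'
from h import *
np.set_printoptions(precision=4,suppress=True)
for uv in [(270,243),(320,224),(387,272),(335,300)]: print('jig',onz('side',uv,.01))
for uv in [(250,206),(323,205)]: print('case bot',onz('side',uv,0))
for uv in [(248,191),(323,182),(337,188)]: print('case top',onz('side',uv,.026))
print('proj base',proj('side',[0.2134,-0.6397,.23]))
for n,uv in dict(packet=(375,230),w1=(383,247),w2=(398,243),mill=(436,265),stamp=(208,225),stick=(228,267)).items(): print(n,onz('side',uv,0))
E
python3 - <<'E'
import cv2
i=cv2.imread('pics/side0.png')[120:320,180:480]
cv2.imwrite('pics/s0c.png',cv2.resize(i,(798,532),interpolation=cv2.INTER_CUBIC))
E
```

```text
jig [ 0.3944 -0.2389  0.01  ]
jig [ 0.4955 -0.2025  0.01  ]
jig [ 0.561  -0.3746  0.01  ]
jig [ 0.4612 -0.4167  0.01  ]
case bot [ 0.3807 -0.0791  0.    ]
case bot [ 0.5245 -0.1175  0.    ]
case top [ 0.3811 -0.0623  0.026 ]
case top [ 0.5387 -0.0671  0.026 ]
case top [ 0.5591 -0.1017  0.026 ]
proj base (np.float64(114.64648114978061), np.float64(320.0122061942321))
packet [ 0.5927 -0.2365  0.    ]
w1 [ 0.5865 -0.293   0.    ]
w2 [ 0.6169 -0.2888  0.    ]
mill [ 0.6521 -0.3676  0.    ]
stamp [ 0.2931 -0.1296  0.    ]
stick [ 0.3162 -0.2751  0.    ]
```

View pics/s0c.png

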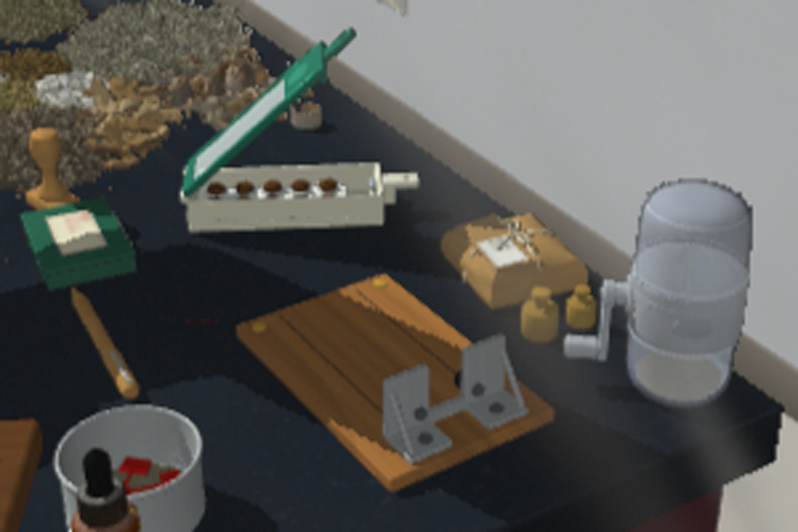

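The enlarged view confirms this. The case's near bottom edge runs (190,231)–(383,224) in the crop, at a yaw of about -15°. The jig pushes at about -69° and its fork has a clear gap. I'll move the wrist camera over both.

Call:
step_arm(increments=[[[19,30,6],[0,0,-0.05]],[[19,33,6],[0,0,-0.05]],[[19,33,6],[0,0,-0.05]],[[19,33,6],[0,0,-0.05]],[[19,33,6],[0,0,-0.05]],[[19,33,6],[0,0,-0.05]],[[19,33,6],[0,0,-0.05]],[[19,33,6],[0,0,-0.05]]])

```text
time: 0.82
eef_pos: [0.3659, -0.3774, 0.2793]
tcp_rot: [0.999, -0.041, -0.0, -0.0]
contact_force: [1.1, -0.7, -0.7]
opening: 0.999
finger_force: 0.0
```

Call:
step_arm(increments=[[[19,33,6],[0,0,-0.05]],[[19,33,6],[0,0,-0.05]],[[19,33,6],[0,0,-0.05]],[[19,33,6],[0,0,-0.03]],[[0,0,0],[0,0,0]],[[0,0,0],[0,0,0]]], fingers=-1)

```text
time: 1.32
eef_pos: [0.4422, -0.2458, 0.3036]
tcp_rot: [0.992, -0.127, 0.0, 0.0]
contact_force: [-0.7, -0.7, 0.7]
opening: 0.144
finger_force: 0.0
```

```bash
python3 - <<'E'
from h import *
import pickle
im,st=snap('wrist','w1.png');pickle.dump(st,open('w1.pkl','wb'));print(st)
im,_=snap('side','s1.png');im,_=snap('scene','c1.png')
E
```

```text
{'time': 1.3167, 'qpos': array([-7.07944198e-01, -1.43333215e-01,  1.89960118e+00, -3.78116820e-04,
        1.38448711e+00,  1.11672019e+00]), 'dq': array([-0.05529071,  0.01654579,  0.00799637, -0.0119483 , -0.00433634,
       -0.01065952]), 'joint_efforts': array([ 1.21694729e+00, -2.50773972e+01, -3.04194260e+01,  9.91475349e-02,
        3.00264149e-02,  5.70235855e-02]), 'eef_pos': array([ 0.44222073, -0.24582982,  0.30363582]), 'tcp_rot': array([ 9.91959006e-01, -1.26558763e-01,  2.48087238e-04,  3.85172033e-04]), 'contact_force': array([-0.7300254 , -0.6954729 ,  0.71080009]), 'wrist_torque': array([ 0.01600739, -0.00212533,  0.00358238]), 'finger_force': 0.0, 'opening': 0.14435119719830938}
```

View pics/w1.png

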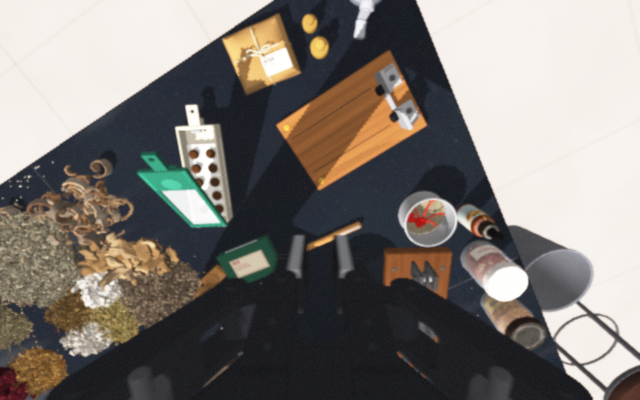

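In the wrist view the case body spans about (180,125)–(230,220) with its lugs at (193,112). The green lid leans left, free end at (150,160). The jig board has corners (277,125), (390,52), (427,124), (320,190), and the fork is at (390,80)/(405,115).

```bash
cat > meas.py <<'E'
from h import *
import pickle
np.set_printoptions(precision=4,suppress=True)
im=cv2.imread('pics/w1.png');st=pickle.load(open('w1.pkl','rb'))
hsv=cv2.cvtColor(im,cv2.COLOR_BGR2HSV)
def big(m,roi):
    k=np.zeros_like(m);x0,y0,x1,y1=roi;k[y0:y1,x0:x1]=m[y0:y1,x0:x1]
    k=cv2.morphologyEx(k,cv2.MORPH_CLOSE,np.ones((9,9)))
    c,_=cv2.findContours(k,0,1);return max(c,key=cv2.contourArea)[:,0]
def rect(c,z):
    P=np.array([onz('wrist',p,z,st)[:2] for p in c]);r=cv2.minAreaRect((P*1000).astype(np.float32));return P,r
w=cv2.inRange(hsv,(3,70,40),(25,255,255));c=big(w,(265,40,440,200));P,r=rect(c,.01)
print('board',r,cv2.boxPoints(r))
g=cv2.inRange(hsv,(65,70,40),(95,255,255));cg=big(g,(120,130,240,240));print('lid px',cv2.boxPoints(cv2.minAreaRect(cg)))
i=cv2.inRange(hsv,(10,8,110),(40,90,255));ci=big(i,(165,95,240,235))
for z in(.026,):P,r=rect(ci,z);print('case',z,r,cv2.boxPoints(r))
o=im.copy();[cv2.polylines(o,[q.reshape(-1,1,2)],1,(0,0,255),1) for q in(c,cg,ci)]
cv2.imwrite('pics/o.png',cv2.resize(o[30:240,110:440],(792,504),interpolation=cv2.INTER_CUBIC))
for u in((100,115),(285,0),(470,100)):print('edge',onz('wrist',u,0,st))
E
python3 meas.py
```

```text
board ((477.9588317871094, -302.32940673828125), (122.64128875732422, 192.37811279296875), 17.479991912841797) [[ 390.5773 -229.0012]
 [ 448.3624 -412.4957]
 [ 565.3404 -375.6576]
 [ 507.5552 -192.1631]]
lid px [[127.3249 166.0658]
 [154.8695 137.7342]
 [235.0519 215.6894]
 [207.5073 244.021 ]]
case 0.026 ((475.60235595703125, -74.54000091552734), (65.21005249023438, 177.52040100097656), 77.82158660888672) [[ 381.9614  -87.6867]
 [ 555.4868 -125.1358]
 [ 569.2433  -61.3933]
 [ 395.7179  -23.9442]]
edge [0.5851 0.0579 0.    ]
edge [ 0.6585 -0.2528  0.    ]
edge [ 0.4676 -0.481   0.    ]
```

View pics/o.png

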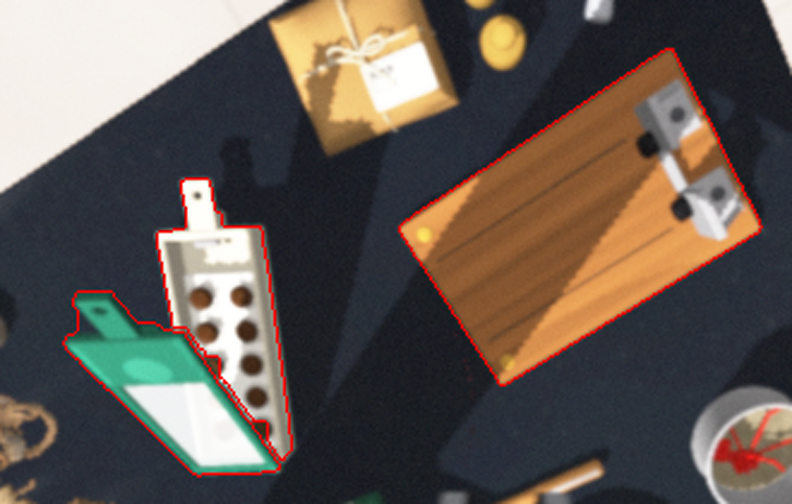

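The outlines fit well. The board measures 192x123 mm against 190x120 given. I'll take the case's pose from its end wall, right rim and lug hole, which the lid doesn't cover.

```bash
cat >> meas.py <<'E'
print('----')
f=lambda x,y,z=.026:onz('wrist',(110+x/2.4,30+y/2.4),z,st)[:2]
A,B,C,L=f(158,232),f(262,228),f(292,447),f(197,196)
print('endwall L,R',A,B,np.linalg.norm(A-B),'side len',np.linalg.norm(B-C),'hole',L)
yaw=lambda v:np.degrees(np.arctan2(v[1],v[0]))
print('yaw side',yaw(B-C),'yaw end',yaw(A-B)-90,'yaw hole',yaw(L-(A+B)/2),np.linalg.norm(L-(A+B)/2))
# two-view check (wrist + side1) lug tip & board corner
print('side proj of A,B,L,C',[np.round(proj('side',[*p,.026]),1) for p in(A,B,L,C)])
print('side proj of board box',[np.round(proj('side',[*(p/1000),.01]),1) for p in cv2.boxPoints(rect(c,.01)[1])])
E
python3 meas.py | sed -n '/----/,$p'
python3 -c "
import cv2
i=cv2.imread('pics/s1.png')[120:320,180:480]
cv2.imwrite('pics/s1c.png',cv2.resize(i,(798,532),interpolation=cv2.INTER_CUBIC))"
```

```text
----
endwall L,R [ 0.5393 -0.0579] [ 0.526  -0.1186] 0.062116295915826604 side len 0.13954530322004005 hole [ 0.5527 -0.0881]
yaw side -12.43609119855162 yaw end -12.384313770463777 yaw hole 0.2876024057666112 0.020075092366650737
side proj of A,B,L,C [array([322.1, 180.1]), array([323.7, 193.9]), array([332.2, 185.5]), array([254.1, 196.3])]
side proj of board box [array([266.9, 240.4]), array([326. , 299.8]), array([389.8, 271.9]), array([324.7, 220.3])]
```

Call:
step_arm(increments=[[[1,30,-8],[0,0,0.01]],[[2,38,-8],[0,0,0.01]],[[1,38,-8],[0,0,0.01]],[[1,38,-8],[0,0,0.007]],[[1,37,-8],[0,0,0]],[[0,0,-30],[0,0,0]],[[0,0,-34],[0,0,0]],[[0,0,-30],[0,0,0]]], fingers=-1)

```text
time: 2.13
eef_pos: [0.4471, -0.0669, 0.1679]
tcp_rot: [0.994, -0.111, 0.0, 0.0]
contact_force: [0.3, 1.3, 0.3]
opening: 0.001
finger_force: 0.0
```

Call:
step_arm(increments=[[[0,0,0],[0,0,0]],[[0,0,0],[0,0,0]]])

```text
time: 2.3
eef_pos: [0.4461, -0.067, 0.1677]
tcp_rot: [0.994, -0.111, -0.002, -0.001]
contact_force: [1.1, 0.2, 0.4]
opening: -0.002
finger_force: 0.0
```

```bash
python3 - <<'E'
from h import *
snap('side','s2.png')
i=cv2.imread('pics/s2.png')[100:250,200:400];cv2.imwrite('pics/s2c.png',cv2.resize(i,(800,600),interpolation=cv2.INTER_CUBIC))
s=readout.get_state();print(s['time'],s['eef_pos'],s['qpos'],s['contact_force'])
E
```

```text
2.35 [ 0.44769074 -0.06752446  0.16992099] [-3.74384512e-01 -1.58212904e-01  2.16128273e+00 -1.18593593e-04
  1.13867695e+00  1.41963181e+00] [ 0.53317634 -0.46500853  0.79735324]
```

View pics/s2c.png

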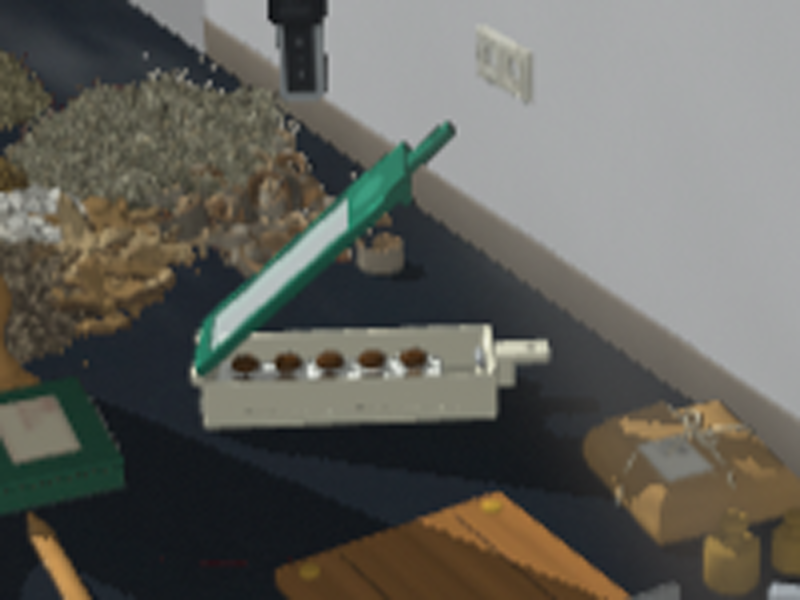

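The shut fingertips are at crop (304,97), which is pixel (276,124). The lid's thumb mark is at crop (378,185), which is pixel (294,146), with the free edge near crop (405,165). The tip is above the lid and somewhat towards the hinge. I'll compare this with projections of the model.

```bash
python3 - <<'E'
from h import *
print('tip',proj('side',[.4477,-.0675,.168]))
y=np.radians(-12.4);d=np.array([np.cos(y),np.sin(y),0]);n=np.array([-d[1],d[0],0]);c=np.array([.4599,-.0677,0])
W=lambda x,yy,z:c+d*x+n*yy+np.array([0,0,z])
crop=lambda p:[round((p[0]-200)*4),round((p[1]-100)*4)]
for t in(.7,.8,.9):
  P=W((-75+125*np.cos(t)-7*np.sin(t))/1e3,0,(27+125*np.sin(t)+7*np.cos(t))/1e3);print(t,crop(proj('side',P)),'thumb seen 378,185')
for nm,p in dict(BRbot=(75,-28,0),BLbot=(-75,-28,0),hole=(95,0,26)).items(): print(nm,crop(proj('side',W(*np.array(p)/1e3))))
print('seen 497,418 / 205,428 / 530,348')
E
```

```text
tip (np.float64(276.6955020406839), np.float64(122.59034830094224))
0.7 [370, 192] thumb seen 378,185
0.8 [351, 177] thumb seen 378,185
0.9 [330, 163] thumb seen 378,185
BRbot [494, 413]
BLbot [200, 424]
hole [529, 342]
seen 497,418 / 205,428 / 530,348
```

The model fits within about 1 px, and the lid stands near 0.7 rad. Next I'll follow its arc down.

Call:
step_arm(increments=[[[21,-4,0],[0,0,0]],[[0,0,-30],[0,0,0]],[[0,0,-18],[0,0,0]],[[5,-1,-6],[0,0,0]],[[6,-1,-7],[0,0,0]],[[6,-2,-7],[0,0,0]],[[7,-1,-11],[0,0,0]],[[6,-2,-12],[0,0,0]]])

```text
time: 3.02
eef_pos: [0.5017, -0.0787, 0.0809]
tcp_rot: [0.994, -0.111, 0.003, 0.001]
contact_force: [0.7, 0.8, 0.0]
opening: -0.002
finger_force: 0.1
```

Call:
step_arm(increments=[[[3,-1,-8],[0,0,0]],[[3,0,-8],[0,0,0]],[[2,-1,-6],[0,0,0]],[[1,0,-5],[0,0,0]],[[0,0,0],[0,0,0]]])

```text
time: 3.43
eef_pos: [0.5073, -0.0793, 0.0506]
tcp_rot: [0.994, -0.11, -0.001, -0.0]
contact_force: [0.2, -1.0, 1.1]
opening: -0.0
finger_force: 0.1
```

Call:
step_arm(increments=[[[1,-1,-4],[0,0,0]],[[0,0,-3],[0,0,0]],[[0,0,0],[0,0,0]]])

```text
time: 3.68
eef_pos: [0.5082, -0.0803, 0.0439]
tcp_rot: [0.994, -0.11, -0.0, -0.0]
contact_force: [-1.0, 0.2, -0.2]
opening: -0.004
finger_force: 0.1
```

Call:
step_arm(increments=[[[0,0,-2],[0,0,0]],[[0,0,0],[0,0,0]]])

```text
time: 3.85
eef_pos: [0.5084, -0.0803, 0.0422]
tcp_rot: [0.994, -0.11, 0.0, 0.0]
contact_force: [1.3, -0.3, 0.6]
opening: 0.001
finger_force: 0.1
```

Call:
step_arm(increments=[[[0,0,-1],[0,0,0]],[[0,0,0],[0,0,0]]])

```text
time: 4.02
eef_pos: [0.5085, -0.0803, 0.0413]
tcp_rot: [0.994, -0.11, 0.0, 0.0]
contact_force: [0.7, 0.1, -0.0]
opening: 0.0
finger_force: 0.1
```

Call:
step_arm(increments=[[[0,0,-1],[0,0,0]],[[0,0,-1],[0,0,0]],[[0,0,0],[0,0,0]]])

```text
time: 4.27
eef_pos: [0.5087, -0.0804, 0.0397]
tcp_rot: [0.994, -0.11, 0.0, 0.0]
contact_force: [-0.6, 0.6, 3.3]
opening: 0.001
finger_force: 1.6
```

Call:
step_arm(increments=[[[0,0,-1],[0,0,0]],[[0,0,0],[0,0,0]]])

```text
time: 4.43
eef_pos: [0.5088, -0.0804, 0.0391]
tcp_rot: [0.994, -0.11, 0.0, 0.0]
contact_force: [-2.1, 1.3, 5.3]
opening: 0.002
finger_force: 2.8
```

Call:
step_arm(increments=[[[0,0,-1],[0,0,0]],[[0,0,0],[0,0,0]]])

```text
time: 4.6
eef_pos: [0.5089, -0.0804, 0.0381]
tcp_rot: [0.994, -0.11, 0.0, 0.0]
contact_force: [-1.8, 1.3, 5.3]
opening: -0.0
finger_force: 2.7
```

Call:
step_arm(increments=[[[0,0,-1],[0,0,0]],[[0,0,0],[0,0,0]]])

```text
time: 4.77
eef_pos: [0.5089, -0.0804, 0.0366]
tcp_rot: [0.994, -0.11, 0.001, 0.0]
contact_force: [0.8, 0.1, 0.6]
opening: -0.001
finger_force: 0.7
```

The catch has given way. I'll press on until it's firmly shut.

Call:
step_arm(increments=[[[0,0,-1],[0,0,0]],[[0,0,-1],[0,0,0]],[[0,0,0],[0,0,0]]])

```text
time: 5.02
eef_pos: [0.5082, -0.0803, 0.0338]
tcp_rot: [0.994, -0.11, -0.0, -0.0]
contact_force: [1.1, -0.2, 0.4]
opening: -0.002
finger_force: 0.3
```

Call:
step_arm(increments=[[[0,0,-0.7],[0,0,0]],[[0,0,0],[0,0,0]]])

```text
time: 5.18
eef_pos: [0.5082, -0.0802, 0.0333]
tcp_rot: [0.994, -0.11, -0.0, -0.0]
contact_force: [-0.7, -0.6, 0.9]
opening: -0.002
finger_force: 0.5
```

Call:
step_arm(increments=[[[0,0,-0.8],[0,0,0]],[[0,0,0],[0,0,0]]])

```text
time: 5.35
eef_pos: [0.5083, -0.0803, 0.0327]
tcp_rot: [0.994, -0.11, -0.0, -0.0]
contact_force: [-0.8, -0.4, 1.3]
opening: 0.002
finger_force: 0.8
```

Call:
step_arm(increments=[[[0,0,-0.8],[0,0,0]],[[0,0,0],[0,0,0]]])

```text
time: 5.52
eef_pos: [0.5084, -0.0803, 0.032]
tcp_rot: [0.994, -0.11, -0.0, -0.0]
contact_force: [-1.7, 1.0, 2.7]
opening: 0.001
finger_force: 1.0
```

Call:
step_arm(increments=[[[0,0,-0.8],[0,0,0]],[[0,0,0],[0,0,0]]])

```text
time: 5.68
eef_pos: [0.5084, -0.0803, 0.0318]
tcp_rot: [0.994, -0.11, -0.001, -0.0]
contact_force: [-2.7, 0.6, 6.3]
opening: -0.0
finger_force: 3.0
```

Call:
step_arm(increments=[[[0,0,-0.8],[0,0,0]],[[0,0,0],[0,0,0]]])

```text
time: 5.85
eef_pos: [0.5084, -0.0803, 0.0317]
tcp_rot: [0.994, -0.11, -0.001, -0.0]
contact_force: [-3.9, 0.2, 10.5]
opening: 0.003
finger_force: 5.1
```

Call:
step_arm(increments=[[[0,0,-0.8],[0,0,0]],[[0,0,0],[0,0,0]]])

```text
time: 6.02
eef_pos: [0.5085, -0.0803, 0.0316]
tcp_rot: [0.994, -0.11, -0.001, -0.0]
contact_force: [-7.4, 2.1, 14.5]
opening: -0.0
finger_force: 7.2
```

The stop is hard at 14.5 N. I'll raise the arm and look.

Call:
step_arm(increments=[[[0,0,5],[0,0,0]],[[0,0,20],[0,0,0]],[[0,0,35],[0,0,0]],[[-10,2,35],[0,0,0]],[[-15,3,30],[0,0,0]],[[-15,3,20],[0,0,0]],[[0,0,0],[0,0,0]],[[0,0,0],[0,0,0]]], fingers=1)

```text
time: 6.68
eef_pos: [0.469, -0.0725, 0.1756]
tcp_rot: [0.994, -0.11, 0.002, 0.0]
contact_force: [-0.2, -0.0, -0.4]
opening: 0.999
finger_force: 0.0
```

```bash
python3 - <<'E'
from h import *
import pickle
im,st=snap('wrist','w3.png');pickle.dump(st,open('w3.pkl','wb'));print(st['eef_pos'],st['tcp_rot'],st['contact_force'])
im2,_=snap('side','s3.png')
a=cv2.resize(im[:,:,::-1],(500,312));b=cv2.resize(im2[100:250,200:400,::-1],(416,312))
a=im[:,:,::-1];b=cv2.resize(im2[120:220,240:400,::-1],(320,200),interpolation=cv2.INTER_CUBIC)
o=np.zeros((600,640,3),np.uint8);o[:400]=a;o[400:,:320]=b;cv2.imwrite('pics/o3.png',o)
E
```

```text
[ 0.46901213 -0.07249728  0.17564345] [ 9.93882932e-01 -1.10422526e-01  1.84151295e-03  4.39416479e-04] [-0.21865873 -0.03416803 -0.3547104 ]
```

View pics/o3.png

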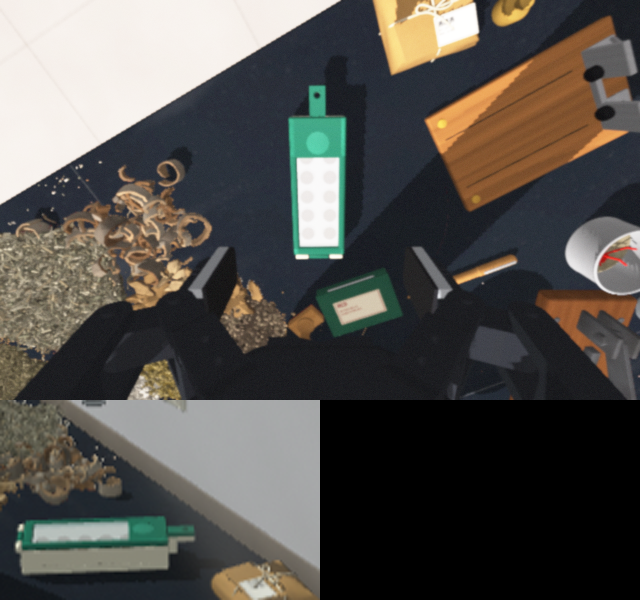

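The lid stays shut. The green lid spans (289,117)–(346,250), with the thumb mark at (317,142) and the lug hole at (317,95). Now I'll measure the case accurately.

```bash
cat > m3.py <<'E'
from h import *
import pickle
np.set_printoptions(precision=4,suppress=True)
im=cv2.imread('pics/w3.png');st=pickle.load(open('w3.pkl','rb'));hsv=cv2.cvtColor(im,cv2.COLOR_BGR2HSV)
g=cv2.inRange(hsv,(65,70,40),(95,255,255));k=np.zeros_like(g);k[80:255,280:355]=g[80:255,280:355]
c=max(cv2.findContours(k,0,1)[0],key=cv2.contourArea)[:,0]
W=lambda p,z:onz('wrist',p,z,st)[:2]
lug=c[c[:,1]<112];body=c[(c[:,1]>=116)&(c[:,1]<250)]
P=np.array([W(p,.034) for p in body])*1000;r=cv2.minAreaRect(P.astype(np.float32));print('lid rect',r,cv2.boxPoints(r))
L=np.array([W(p,.032) for p in lug]);print('lug',L.min(0),L.max(0))
T=W((317,142),.034);H=W((317,95),.032);v=H-T;print('thumb',T,'hole',H,np.linalg.norm(v),np.degrees(np.arctan2(v[1],v[0])))
w=cv2.inRange(hsv,(3,70,40),(25,255,255));k=np.zeros_like(w);k[10:220,420:640]=w[10:220,420:640]
k=cv2.morphologyEx(k,cv2.MORPH_CLOSE,np.ones((5,5)))
c=max(cv2.findContours(k,0,1)[0],key=cv2.contourArea)
q=cv2.approxPolyDP(c,6,True)[:,0];print([(tuple(p),W(p,.01)) for p in q])
E
python3 m3.py
```

```text
lid rect ((465.572265625, -68.63630676269531), (58.25649642944336, 141.71636962890625), 77.69190979003906) [[ 390.1335  -81.9903]
 [ 528.5926 -112.1998]
 [ 541.011   -55.2823]
 [ 402.5519  -25.0728]]
lug [ 0.5374 -0.0975] [ 0.5641 -0.0761]
thumb [ 0.5108 -0.078 ] hole [ 0.5534 -0.0877] 0.043720315116016775 -12.797207250861938
[((np.int32(610), np.int32(15)), array([ 0.5632, -0.3737])), ((np.int32(424), np.int32(119)), array([ 0.5068, -0.1912])), ((np.int32(468), np.int32(211)), array([ 0.3937, -0.2288])), ((np.int32(628), np.int32(132)), array([ 0.4463, -0.4   ])), ((np.int32(602), np.int32(127)), array([ 0.4577, -0.3729])), ((np.int32(581), np.int32(51)), array([ 0.5373, -0.3482])), ((np.int32(615), np.int32(34)), array([ 0.5455, -0.3795]))]
```

The case centre is (0.461,-0.067) at yaw -12.5°. The jig origin is (0.480,-0.306) at yaw -72.5°, and two views agree on it. Now I'll grasp.

Call:
step_arm(increments=[[[-8,5.5,-10],[0,0,0.003]],[[0,0,-35],[0,0,0]],[[0,0,-35],[0,0,0]],[[0,0,-35],[0,0,0]],[[0,0,-25],[0,0,0]],[[0,0,-15],[0,0,0]],[[0,0,-10],[0,0,0]],[[0,0,0],[0,0,0]]], fingers=1)

```text
time: 7.45
eef_pos: [0.4578, -0.0659, 0.0058]
tcp_rot: [0.994, -0.109, -0.004, -0.001]
contact_force: [0.0, 0.0, -0.7]
opening: 1.002
finger_force: 0.0
```

Call:
step_arm(increments=[[[0,0,-4],[0,0,0]],[[0,0,-4],[0,0,0]],[[0,0,0],[0,0,0]]])

```text
time: 7.7
eef_pos: [0.461, -0.067, 0.0018]
tcp_rot: [0.994, -0.109, 0.0, 0.0]
contact_force: [-1.2, -0.5, 0.1]
opening: 0.997
finger_force: 0.0
```

Call:
step_arm(increments=[[[0,0,0],[0,0,0]],[[0,0,0],[0,0,0]],[[0,0,0],[0,0,0]],[[0,0,0],[0,0,0]],[[0,0,0],[0,0,0]],[[0,0,0],[0,0,0]]], fingers=-1, grip_force=45)

```text
time: 8.2
eef_pos: [0.4613, -0.0672, 0.0026]
tcp_rot: [0.994, -0.109, 0.001, 0.0]
contact_force: [-1.6, -0.2, 5.4]
opening: 0.649
finger_force: 49.4
```

```bash
python3 -c "
from h import *
s=readout.get_state();print(s['opening'],s['finger_force'],s['contact_force'],s['wrist_torque'],s['eef_pos'])"
```

```text
0.6485478476027656 49.37794268131256 [-1.60873159 -0.24808789  5.42728187] [-0.14885799  0.20812956  0.03734837] [ 0.46129898 -0.06719288  0.00259023]
```

Case gripped. I'll lift it, turn it by -60° and carry it over the jig.

Call:
step_arm(increments=[[[0,0,10],[0,0,0]],[[0,0,25],[0,0,0]],[[0,0,30],[0,0,0]],[[0,0,15],[0,0,0]],[[0,-12,0],[0,0,-0.06]],[[0,-20,0],[0,0,-0.1]],[[0,-20,0],[0,0,-0.11]],[[0,-20,0],[0,0,-0.11]]])

```text
time: 8.87
eef_pos: [0.4597, -0.1389, 0.0814]
tcp_rot: [0.955, -0.297, -0.001, -0.0]
contact_force: [-0.3, -0.5, -1.8]
opening: 0.65
finger_force: 48.7
```

Call:
step_arm(increments=[[[0,-20,0],[0,0,-0.11]],[[0,-20,0],[0,0,-0.11]],[[0,-20,0],[0,0,-0.11]],[[0,-20,0],[0,0,-0.11]],[[1,-20,0],[0,0,-0.11]],[[1,-13,0],[0,0,-0.1]],[[0,0,0],[0,0,-0.017]],[[0,0,0],[0,0,0]]])

```text
time: 9.53
eef_pos: [0.4619, -0.2516, 0.0812]
tcp_rot: [0.806, -0.591, -0.001, -0.0]
contact_force: [0.2, -0.3, -1.3]
opening: 0.65
finger_force: 48.7
```

Call:
step_arm(increments=[[[0,0,0],[0,0,0]],[[0,0,0],[0,0,0]]])

```text
time: 9.7
eef_pos: [0.462, -0.2506, 0.0812]
tcp_rot: [0.807, -0.59, -0.001, -0.0]
contact_force: [-0.3, 0.7, -2.8]
opening: 0.648
finger_force: 48.7
```

```bash
python3 - <<'E'
from h import *
import pickle
im,st=snap('wrist','w4.png');pickle.dump(st,open('w4.pkl','wb'));print(st['eef_pos'],st['tcp_rot'],np.degrees(2*np.arctan2(st['tcp_rot'][1],st['tcp_rot'][0])),st['contact_force'],st['opening'])
im2,_=snap('side','s4.png')
a=im[:,:,::-1];b=cv2.resize(im2[180:320,220:440,::-1],(314,200),interpolation=cv2.INTER_CUBIC)
o=np.zeros((600,640,3),np.uint8);o[:400]=a;o[400:,:314]=b;cv2.imwrite('pics/o4.png',o)
E
```

```text
[ 0.46204477 -0.25055915  0.08117303] [ 8.07089919e-01 -5.90428027e-01 -7.60382098e-04 -1.75007784e-04] -72.37480181852554 [-0.26029168  0.73776571 -2.80720259] 0.6484174876650745
```

View pics/o4.png

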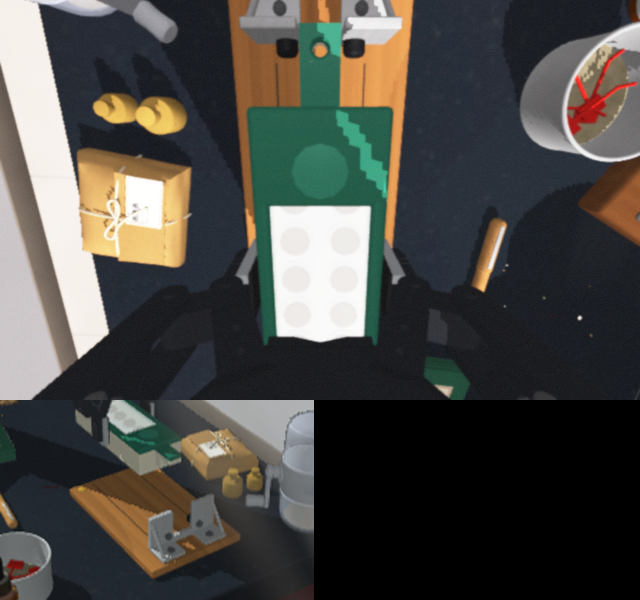

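The wrist view shows the case squared up over the board, with the lug hole at (320,49) between the buffers at (287,47) and (354,46). The end wall top runs (250,108)–(392,107). I'll quantify the lateral and yaw error.

```bash
cat > m4.py <<'E'
from h import *
import pickle
np.set_printoptions(precision=4,suppress=True)
im=cv2.imread('pics/w4.png');st=pickle.load(open('w4.pkl','rb'));hsv=cv2.cvtColor(im,cv2.COLOR_BGR2HSV)
W=lambda p,z:onz('wrist',p,z,st)[:2]
v=hsv[:,:,2];yaw=lambda q:np.degrees(np.arctan2(q[1],q[0]))
B=[]
for x0,x1 in((272,301),(341,370)):
    m=np.zeros_like(v);m[36:64,x0:x1]=(v[36:64,x0:x1]<40)*255
    c=max(cv2.findContours(m,0,1)[0],key=cv2.contourArea);print(cv2.boundingRect(c));x,y,w,h=cv2.boundingRect(c)
    B.append(W((x+w/2,y+h),.018))
print('buffers R? L?',B,np.linalg.norm(B[0]-B[1]),'yaw',yaw(B[0]-B[1])-90,'mid',(B[0]+B[1])/2)
z=.034+.0786
g=cv2.inRange(hsv,(65,60,25),(95,255,255));rows=range(125,200,5)
E=[]
for r in rows:
    xs=np.where(g[r,235:405])[0]+235;E.append((W((xs.min(),r),z),W((xs.max()+1,r),z)))
E=np.array(E);mid=E.mean(1);f=lambda P:np.linalg.svd(P-P.mean(0))[2][0]
for P in(E[:,0],E[:,1],mid):
    d=f(P);d=d if d[1]<0 else -d;print('case edge yaw',yaw(d))
print('width',np.linalg.norm(E[:,0]-E[:,1],axis=1).mean(),'mid',mid.mean(0))
w=cv2.inRange(hsv,(3,70,40),(25,255,255))
Lb=np.array([W((np.where(w[r,215:260])[0].min()+215,r),.01) for r in range(60,240,10)]);Rb=np.array([W((np.where(w[r,380:415])[0].max()+381,r),.01) for r in range(60,200,10)])
for P in(Lb,Rb):
    d=f(P);d=d if d[1]<0 else -d;print('board edge yaw',yaw(d),P.mean(0))
u=np.array([np.cos(np.radians(-72.5)),np.sin(np.radians(-72.5))]);n=np.array([-u[1],u[0]])
print('lateral (jig y): L',Lb.mean(0)@n,'R',Rb.mean(0)@n,'mid',(Lb.mean(0)@n+Rb.mean(0)@n)/2,'buf',(B[0]+B[1])/2@n,'case',mid.mean(0)@n,'tcp',st['eef_pos'][:2]@n)
print('along: buf',(B[0]+B[1])/2@u,'endwall',W((321,108),z)@u,'hole',W((320,49),z-.002)@u)
E
python3 m4.py
```

```text
(277, 39, 21, 18)
(344, 40, 8, 16)
buffers R? L? [array([ 0.5141, -0.3443]), array([ 0.4766, -0.3569])] 0.039574799093910144 yaw -71.47601679667926 mid [ 0.4954 -0.3506]
case edge yaw -72.07220912526518
case edge yaw -71.86779202401348
case edge yaw -71.97000596163222
width 0.05421084154803602 mid [ 0.4786 -0.3023]
board edge yaw -72.46592365311244 [ 0.5327 -0.2752]
board edge yaw -72.14118783129305 [ 0.4223 -0.3263]
lateral (jig y): L 0.42526174722860144 R 0.3046300832239417 mid 0.36494591522627157 buf 0.3669990800853562 case 0.36553487727802686 tcp 0.3653153367428043
along: buf 0.48335741194249743 endwall 0.4519876097019466 hole 0.47219220510105
```

The errors are below 1 mm and 0.3°. I'll lower to a few mm above the board and move forward into the gap.

Call:
step_arm(increments=[[[0,0,-20],[0,0,-0.005]],[[0,0,-25],[0,0,0]],[[0,0,-12],[0,0,0]],[[0,0,-6],[0,0,0]],[[2,-6,0],[0,0,0]],[[2,-7,0],[0,0,0]],[[2,-6,0],[0,0,0]],[[0,0,0],[0,0,0]]])

```text
time: 10.47
eef_pos: [0.4704, -0.2735, 0.0206]
tcp_rot: [0.805, -0.594, 0.002, 0.0]
contact_force: [0.3, 0.2, -1.5]
opening: 0.648
finger_force: 48.7
```

Call:
step_arm(increments=[[[0,0,-2],[0,0,0]],[[0,0,0],[0,0,0]]])

```text
time: 10.63
eef_pos: [0.4686, -0.2711, 0.017]
tcp_rot: [0.805, -0.593, 0.0, -0.0]
contact_force: [-1.1, 0.5, -1.9]
opening: 0.647
finger_force: 48.7
```

Call:
step_arm(increments=[[[0,0,-1],[0,0,0]],[[0,0,0],[0,0,0]]])

```text
time: 10.8
eef_pos: [0.4683, -0.2705, 0.0154]
tcp_rot: [0.805, -0.593, -0.0, -0.0]
contact_force: [-0.1, 0.3, -2.2]
opening: 0.644
finger_force: 48.7
```

Call:
step_arm(increments=[[[0,0,-1],[0,0,0]],[[0,0,-0.5],[0,0,0]],[[0,0,0],[0,0,0]]])

```text
time: 11.05
eef_pos: [0.4684, -0.2706, 0.0139]
tcp_rot: [0.805, -0.593, -0.0, -0.0]
contact_force: [0.1, 0.0, -2.5]
opening: 0.648
finger_force: 48.7
```

Call:
step_arm(increments=[[[0,0,-0.6],[0,0,0]],[[0,0,0],[0,0,0]],[[0,0,0],[0,0,0]]])

```text
time: 11.3
eef_pos: [0.4685, -0.2708, 0.0135]
tcp_rot: [0.805, -0.593, -0.0, -0.0]
contact_force: [0.7, -0.3, -1.5]
opening: 0.649
finger_force: 48.7
```

Call:
step_arm(increments=[[[0,0,-0.6],[0,0,0]],[[0,0,0],[0,0,0]],[[0,0,0],[0,0,0]]])

```text
time: 11.55
eef_pos: [0.4685, -0.2708, 0.0129]
tcp_rot: [0.805, -0.593, -0.0, 0.0]
contact_force: [0.5, 0.5, -2.5]
opening: 0.647
finger_force: 48.7
```

Call:
step_arm(increments=[[[0,0,-0.6],[0,0,0]],[[0,0,0],[0,0,0]],[[0,0,0],[0,0,0]]])

```text
time: 11.8
eef_pos: [0.4686, -0.2709, 0.0126]
tcp_rot: [0.805, -0.593, 0.0, 0.0]
contact_force: [-0.7, 1.3, 0.4]
opening: 0.645
finger_force: 49.0
```

Call:
step_arm(increments=[[[0,0,-0.5],[0,0,0]],[[0,0,0],[0,0,0]],[[0,0,0],[0,0,0]]])

```text
time: 12.05
eef_pos: [0.4686, -0.2709, 0.0126]
tcp_rot: [0.805, -0.593, -0.0, 0.0]
contact_force: [-2.4, 2.4, 5.0]
opening: 0.647
finger_force: 49.6
```

```bash
cat > f.py <<'E'
from h import *
s=readout.get_state();u=np.array([np.cos(np.radians(-72.5)),np.sin(np.radians(-72.5)),0]);n=np.array([-u[1],u[0],0])
f=s['contact_force'];t=s['wrist_torque'];print('t',s['time'],'along',f@u,'lat',f@n,'z',f[2],'T',t@u,t@n,t[2],'pos',s['eef_pos']@u,s['eef_pos']@n,s['eef_pos'],np.degrees(2*np.arctan2(s['tcp_rot'][1],s['tcp_rot'][0])))
E
python3 f.py
```

```text
t 12.05 along -3.0052394458304708 lat -1.5506650433684284 z 5.024986974203508 T -0.4099113855785052 0.34514472634807025 -0.03225487474164699 pos 0.39927446338236927 0.3654758451503713 [ 0.46862466 -0.27089412  0.01261904] -72.77070924434258
```

It's seated flat (z 12.6 mm, as expected). I'll ease the down-force and advance.

Call:
step_arm(increments=[[[0,0,0.6],[0,0,0]],[[0.6,-1.9,0],[0,0,0]],[[0.6,-1.9,0],[0,0,0]],[[0,0,0],[0,0,0]],[[0,0,0],[0,0,0]]])

```text
time: 12.47
eef_pos: [0.4701, -0.2751, 0.0126]
tcp_rot: [0.805, -0.593, 0.001, 0.0]
contact_force: [0.4, 1.6, 2.6]
opening: 0.65
finger_force: 49.4
```

```bash
python3 f.py
```

```text
t 12.4667 along -1.394926820026966 lat 0.8237890688881635 z 2.6481084651115596 T -0.10237787995596825 0.18116220716721393 -0.059948837145669856 pos 0.4036853334659055 0.36563450565675365 [ 0.47010235 -0.27505313  0.01263081] -72.78201120514476
```

Call:
step_arm(increments=[[[0.6,-1.9,0],[0,0,0]],[[0,0,0],[0,0,0]],[[0,0,0],[0,0,0]]])

```text
time: 12.72
eef_pos: [0.4706, -0.2767, 0.0126]
tcp_rot: [0.805, -0.593, 0.0, -0.0]
contact_force: [-0.1, 2.0, 3.6]
opening: 0.646
finger_force: 49.5
```

```bash
python3 f.py
```

```text
t 12.7167 along -1.9381267744533761 lat 0.4913969364006273 z 3.61176929861516 T -0.0577673241106903 0.32414945804090994 -0.017507556999996524 pos 0.4054037205719609 0.365581424346903 [ 0.47056845 -0.27670795  0.01262313] -72.78218487991504
```

Call:
step_arm(increments=[[[0,0,0.4],[0,0,0]],[[0.3,-1,0],[0,0,0]],[[0,0,0],[0,0,0]],[[0,0,0],[0,0,0]]])

```text
time: 13.05
eef_pos: [0.4706, -0.2775, 0.0126]
tcp_rot: [0.805, -0.593, 0.0, 0.0]
contact_force: [0.4, 1.1, 0.9]
opening: 0.651
finger_force: 49.2
```

```bash
python3 f.py
```

```text
t 13.05 along -0.9794233081217273 lat 0.7029880582734062 z 0.9453241068212775 T -0.011102866313184065 0.26274987789457116 -0.04122168673943702 pos 0.4061837177502483 0.36532950035363465 [ 0.47056274 -0.2775276   0.01261285] -72.77233743419472
```

Call:
step_arm(increments=[[[0.3,-1,0],[0,0,0]],[[0,0,0],[0,0,0]],[[0,0,0],[0,0,0]]])

```text
time: 13.3
eef_pos: [0.4708, -0.2787, 0.0126]
tcp_rot: [0.805, -0.593, -0.0, 0.0]
contact_force: [0.2, 0.7, -0.6]
opening: 0.648
finger_force: 49.1
```

```bash
python3 f.py
```

```text
t 13.3 along -0.572801627193869 lat 0.4245518367101552 z -0.6078445709727324 T 0.030098987497429362 0.1488161070724297 0.003636497258412142 pos 0.40732795281257295 0.3652046825670376 [ 0.47078777 -0.27865641  0.01259974] -72.76627834029962
```

Call:
step_arm(increments=[[[0.3,-1,0],[0,0,0]],[[0,0,0],[0,0,0]],[[0,0,0],[0,0,0]]])

```text
time: 13.55
eef_pos: [0.471, -0.2793, 0.0126]
tcp_rot: [0.805, -0.593, -0.0, -0.0]
contact_force: [-1.5, 2.4, 1.2]
opening: 0.647
finger_force: 49.2
```

```bash
python3 f.py
```

```text
t 13.55 along -2.725488576032549 lat -0.7322471005006101 z 1.1666028721035482 T -0.028506825919114465 0.27290056552107866 -0.012855204048994947 pos 0.40797243938882455 0.36517194812297527 [ 0.47095036 -0.27928091  0.01260316] -72.77410762735865
```

Call:
step_arm(increments=[[[0.3,-1,0],[0,0,0]],[[0,0,0],[0,0,0]],[[0,0,0],[0,0,0]]])

```text
time: 13.8
eef_pos: [0.4711, -0.2798, 0.0126]
tcp_rot: [0.805, -0.593, -0.001, -0.0]
contact_force: [-1.3, 4.5, 2.9]
opening: 0.645
finger_force: 49.3
```

```bash
python3 f.py
```

```text
t 13.8 along -4.718015905662137 lat 0.08778177307877755 z 2.91297930512056 T -0.028927603038025523 0.5877870918518172 0.010822161466437878 pos 0.40853751238473396 0.3651961723854549 [ 0.47114338 -0.27981254  0.01260857] -72.77907784463774
```

Call:
step_arm(increments=[[[0.3,-1,0],[0,0,0]],[[0,0,0],[0,0,0]],[[0,0,0],[0,0,0]]])

```text
time: 14.05
eef_pos: [0.4713, -0.2803, 0.0126]
tcp_rot: [0.805, -0.593, -0.001, -0.001]
contact_force: [-2.4, 7.0, 3.6]
opening: 0.646
finger_force: 49.5
```

```bash
python3 f.py
```

```text
t 14.05 along -7.393922723525265 lat -0.14203895236779518 z 3.6229794632723835 T 0.0806029145972349 0.7544844526208838 -0.05089867204142358 pos 0.40906236416164843 0.3651903627558669 [ 0.47129566 -0.28031485  0.0126122 ] -72.78184905426369
```

Call:
step_arm(increments=[[[0,0,0.6],[0,0,0]],[[0.3,-1,0],[0,0,0]],[[0,0,0],[0,0,0]],[[0,0,0],[0,0,0]]])

```text
time: 14.38
eef_pos: [0.4714, -0.2808, 0.0127]
tcp_rot: [0.805, -0.593, -0.002, -0.001]
contact_force: [-1.4, 6.4, 2.1]
opening: 0.645
finger_force: 49.3
```

```bash
python3 f.py
```

```text
t 14.3833 along -6.539036217145898 lat 0.5707395801611301 z 2.1051229102284292 T 0.15102626124409724 0.8413338819445594 0.09986054466885604 pos 0.40958124258443596 0.365124477000313 [ 0.47138886 -0.28082953  0.01274268] -72.76821074170493
```

Call:
step_arm(increments=[[[0,0,0.3],[0,0,0]],[[0.3,-1,0],[0,0,0]],[[0,0,0],[0,0,0]],[[0,0,0],[0,0,0]]])

```text
time: 14.72
eef_pos: [0.4715, -0.2813, 0.0128]
tcp_rot: [0.805, -0.593, -0.002, -0.001]
contact_force: [-1.0, 8.4, 1.4]
opening: 0.646
finger_force: 49.3
```

```bash
python3 f.py
```

```text
t 14.7167 along -8.355758517969965 lat 1.5362300268114182 z 1.4267907635059374 T 0.22094924737606628 1.0431505086357435 0.10599983769740397 pos 0.4100483319801059 0.3651122301091078 [ 0.47151763 -0.28127868  0.01284875] -72.76424086220732
```

Under the push the tool leans slightly, with the front of the case bearing down. I'll compensate and carry on.

```bash
cat >> f.py <<'E'
tz=R.from_quat(s['tcp_rot']).as_matrix()[:,2];print('tilt pitch(front down +)',-tz@u,'roll',tz@n,'wrench',s['finger_force'])
E
python3 f.py|tail -1
```

```text
tilt pitch(front down +) 0.005226556775176323 roll -0.0011374316756594248 wrench 49.31141942739487
```

Call:
step_arm(increments=[[[0.3,-1,0],[-0.004,-0.0013,0]],[[0,0,0],[0,0,0]],[[0,0,0],[0,0,0]]])

```text
time: 14.97
eef_pos: [0.4716, -0.2817, 0.0127]
tcp_rot: [0.805, -0.593, -0.001, -0.0]
contact_force: [-0.8, 10.7, 2.7]
opening: 0.654
finger_force: 49.3
```

```bash
python3 f.py
```

```text
t 14.9667 along -10.482296341350425 lat 2.4763034645337356 z 2.7028325656298486 T 0.3662624588400083 1.2487540881639603 0.16576083110358172 pos 0.4104624817994553 0.36506910191410646 [ 0.47160104 -0.28168663  0.01265594] -72.76338503709681
tilt pitch(front down +) 0.0023677135994428387 roll -0.0013553092601407478 wrench 49.34830069541931
```

Call:
step_arm(increments=[[[0.3,0.1,0.5],[-0.002,-0.0006,0]],[[0.3,-0.9,0],[0,0,0]],[[0,0,0],[0,0,0]],[[0,0,0],[0,0,0]]])

```text
time: 15.3
eef_pos: [0.4716, -0.2817, 0.0127]
tcp_rot: [0.805, -0.593, -0.002, 0.0]
contact_force: [-1.4, 11.4, 2.0]
opening: 0.649
finger_force: 49.3
```

```bash
python3 f.py
```

```text
t 15.3 along -11.259942383064523 lat 2.0766560492592445 z 1.9981750642698004 T 0.37276036219063025 1.4685823442175472 0.16410257655372862 pos 0.4105045414832511 0.3650864901971791 [ 0.47163027 -0.28172151  0.01269295] -72.76752763705227
tilt pitch(front down +) 0.0024051610143251824 roll -0.0023042116341674998 wrench 49.292631447315216
```

Call:
step_arm(increments=[[[0.2,0.1,0.5],[-0.001,-0.002,0]],[[0,0,0],[0,0,0]],[[0,0,0],[0,0,0]]])

```text
time: 15.55
eef_pos: [0.4716, -0.2817, 0.0127]
tcp_rot: [0.805, -0.593, -0.001, 0.0]
contact_force: [-1.3, 8.8, 0.3]
opening: 0.649
finger_force: 48.9
```

```bash
python3 f.py
```

```text
t 15.55 along -8.735179931585337 lat 1.4247138083211541 z 0.31212364635598266 T 0.34999024142564816 1.3679782345314284 0.153338215581895 pos 0.4104902435629745 0.3650911761724708 [ 0.47163044 -0.28170647  0.01271602] -72.76671935761271
tilt pitch(front down +) 0.0006707818508622104 roll -0.0009239760777944477 wrench 48.91690135002136
```

```bash
cat > avg.py <<'E'
from h import *
u=np.array([np.cos(np.radians(-72.5)),np.sin(np.radians(-72.5)),0]);n=np.array([-u[1],u[0],0]);A=[]
for i in range(10):
    im=cams.read_camera('wrist');s=readout.get_state();f=s['contact_force'];t=s['wrist_torque'];p=s['eef_pos'];A.append([f@u,f@n,f[2],t@u,t@n,t[2],p@u*1e3,p@n*1e3,p[2]*1e3])
A=np.array(A);print(s['time'],'along lat z | Tu Tn Tz | pos\n',A.mean(0).round(3),A.std(0).round(2))
cv2.imwrite('pics/wl.png',im[:,:,::-1])
E
python3 avg.py
```

```text
16.05 along lat z | Tu Tn Tz | pos
 [-9.04400e+00  1.94800e+00 -2.20000e-02  3.40000e-01  1.35800e+00
  1.49000e-01  4.10497e+02  3.65095e+02  1.27240e+01] [0.48 0.37 0.55 0.02 0.03 0.04 0.01 0.01 0.01]
```

Call:
step_arm(increments=[[[0.6,-0.5,0],[0,0,0]],[[0,0,0],[0,0,0]],[[0,0,0],[0,0,0]],[[0,0,0],[0,0,0]]])

```text
time: 16.38
eef_pos: [0.4718, -0.2818, 0.0127]
tcp_rot: [0.805, -0.593, -0.001, 0.0]
contact_force: [-3.0, 10.8, 1.5]
opening: 0.647
finger_force: 49.2
```

```bash
python3 avg.py; python3 f.py | tail -1
```

```text
16.8833 along lat z | Tu Tn Tz | pos
 [-1.07420e+01  3.59000e-01  1.75600e+00  1.83000e-01  1.50500e+00
  6.40000e-02  4.10636e+02  3.65184e+02  1.27190e+01] [0.3  0.57 0.42 0.02 0.03 0.03 0.01 0.01 0.01]
tilt pitch(front down +) 0.0022182910990018994 roll -0.0018437954921081171 wrench 49.21490550041199
```

View pics/wl.png

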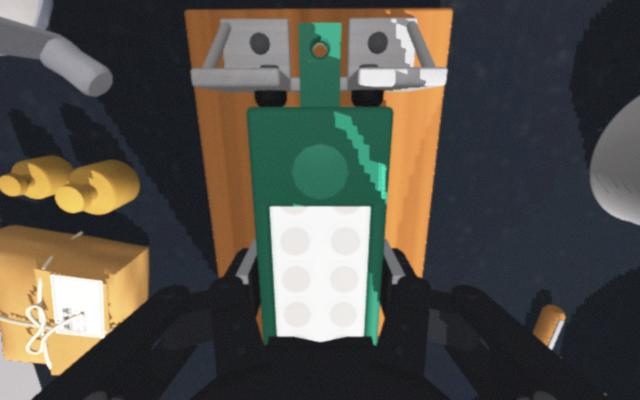

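The wrist view shows the lugs through the gap (hole at (320,49)), the end wall square on both buffers at (270,98) and (367,98), and the lid shut. One last trim takes some weight off the board.

Call:
step_arm(increments=[[[0.1,-0.5,0.4],[-0.001,0,0]],[[0,0,0],[0,0,0]],[[0,0,0],[0,0,0]],[[0,0,0],[0,0,0]]])

```text
time: 17.22
eef_pos: [0.4718, -0.2821, 0.0128]
tcp_rot: [0.805, -0.593, -0.001, 0.0]
contact_force: [-1.5, 11.3, -0.1]
opening: 0.645
finger_force: 49.0
```

```bash
python3 avg.py; python3 f.py | tail -1
```

```text
17.7167 along lat z | Tu Tn Tz | pos
 [-1.04920e+01  1.34100e+00  3.05000e-01  2.62000e-01  1.53300e+00
  1.09000e-01  4.10952e+02  3.65136e+02  1.27910e+01] [0.41 0.42 0.46 0.02 0.02 0.02 0.01 0.02 0.01]
tilt pitch(front down +) 0.0015354355081384264 roll -0.002056008137832507 wrench 48.96044164896011
```

```bash
python3 -c "
from plant import sign_off
print(sign_off())"
```

```text
the job is handed in; nothing more can be done
None
```

I've handed the job in: the lid is latched shut, and the case sits flat on the jig with its lugs through the gap. I'm still holding it square against both buffers, pushing with about 10.5 N at the wrist, so an estimated 9 to 10.5 N reaches the buffers.

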